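# Shim the rocking hotplate stirrer

### The arm

A 6-joint arm with a two-finger parallel gripper is mounted at the origin on the work surface. World frame = base frame: x ahead of the robot, y to its left, z up, the work surface at z = 0. Lengths are in mm, angles in rad, forces in N, time in s.
With the tool pointing down it reaches from about 375 to 925 mm from the base axis. Payload 5.7 kg.
Tool frame: the origin (TCP) lies at the very end of the fingers, on their centre line; the grasp point (between the pads) lies 19 mm behind it; z points along the fingers, y is the line along which they close (so a half turn about z gives the same grasp; the last joint's range is limited). The gripper opens to 85 mm and grips with 20 to 120 N. Pads are 22 mm wide; open, the fingers measure 114 mm over their backs; the gripper's body (76 mm by 85 mm) begins 54 mm behind the grasp point. The pads swing forward as they close: fully open they stand 13 mm farther back than shut.
Start: joints at [-1.361, 0.359, 1.51, -0, 1.272, -0.115], TCP at [191.455, -568.598, 196.967] pointing down, gripper open.
Joint ranges: [-2.97, 2.97], [-1.01, 2.36], [0.21, 2.38], [-0.96, 4.11], [0.2, 2.71], [-2.98, 2.98]. Speed limits (rad/s): [2.39, 2.39, 3.14, 3.14, 3.14, 3.14].

### API

Orientations are given as [roll, pitch, yaw] about the fixed x, y, z axes, in that order (R = Rz(yaw) Ry(pitch) Rx(roll)).
In Python, from bench import ctrl gives the robot as it stands.
- The arm moves only by the tool jog_arm, never from a script. Its arguments are lists of equal length, an entry for each row: "slide": the shift along the tool's x, y, z in cm, a list of three; "turn": the turn, a rotation vector about the tool's x, y, z in rad, a list of three. In form: {"slide": [[dx, dy, dz], ...], "turn": [[ax, ay, az], ...]}. A call has 1 to 8 rows; each row shifts and turns the commanded pose from where the row before left it, along the tool's axes as they then stand; what a row does not reach is not made up. A row lasts 1/8 s, in which the tool goes at most 62.5 mm and 10.7 degrees, less where a joint would pass 70% of its speed; a pose out of reach is approached as far as the arm can. A call is refused whole if a number of a shift passes 6.25 or a number of a turn 0.188, either way. A call with a gripper value outside its range is refused whole. "jaw" is the opening, from 0 (shut) to 1 (fully open), set as the call begins (left out, the last holds). The fingers move at their own pace and stop on an object; the grip force is fixed at half the most. Time passes only in rows, so rows that do not move let the fingers close. It gives the time, the measured TCP pose, the force, the opening and the grip force at its end, in the units of the state.
- ctrl.get_obs(): the state, without advancing time (a new reading comes with each control period).
- ctrl.grab_frame(name): name is "side" or "top"; returns the picture (480x640x3 uint8, red, green, blue); there is no depth.
- ctrl.camera_params(name): a dict with "K" (3x3 intrinsics, pixels), "cam_to_world" (4x4, takes a point from camera to world coordinates). Camera axes: x right, y up, looking along -z (the intrinsics and any distortion apply to the point x, -y, -z); pixel columns grow to the right and rows downward; lengths in mm; the calibration is good to about 2 mm. A picture is of the moment at which its call begins. camera_params takes no time and is no camera call.
- ctrl.finish_job(): hands the job in; it is judged then, once.
The state is a dict: "clock": time; "qpos": joint angles; "joint_velocities": joint speeds; "tau": joint torques, N m; "tcp_pos": TCP position; "eef_rot": TCP orientation; "wrist_force": force on the tool from outside, world axes, zero at the start; "moment": the same for the moment, N m; "width": opening from 0.0 (shut) to 1.0 (fully open); "grip_force": force on a finger pad.
Only numpy, scipy, OpenCV 4.12 (cv2) and the standard library are available. Lean on these libraries where they do the work, as an engineer would, in place of code of your own. Each camera call takes 0.05 s, during which the arm holds its last target. There are 200 camera calls.

### The job

The hotplate stirrer rocks because its rear left foot is too short and that corner hangs low. With the fingertips, push the wooden wedge along the bench, thin end first, under that foot until the stirrer stands level with the diagonally opposite foot back down on the bench, then stop and take the hand away. Only push the wedge, never lift it; do not touch the stirrer or shove it along the bench, and leave the other things where they are.

Things in the scene. Friction and masses are not known exactly. Their poses are not given: they have to be found in the camera images.
- stirrer: Loose grey hotplate stirrer, white top plate, 2 kg; housing 180 x 180 mm, underside 24 mm and top 94 mm above its origin, the centre between its good feet' soles. Knobs face its own -x, z is up when level. Four grey rubber dome feet (radius 12 mm) at 75 mm from the centre in x and y; the one at +x +y is 8 mm short, so it leans 0.075 rad to that corner, its weight slightly on that side
- short_foot (a point): lowest point of the short foot's dome, (75, 75, 8) mm in the stirrer's frame; on the bench at the start, about 8 mm up when the stirrer is level
- far_foot (a point): lowest point of the opposite foot's dome, (-75, -75, 0) mm in the stirrer's frame; 8 mm up at the start, on the bench when level. From then on the push needed on the wedge rises from 1-3 N to 5-10 N, and pushing on would shove the stirrer along
- wedge: Loose wooden wedge, 50 g, 120 mm long (x), 45 mm wide (y), flat on the bench on the stirrer's +y side. Origin: centre of its underside; +x points to the thin end (toe), which lies 50 to 95 mm from the short foot and roughly faces it. The top slopes from 20 mm at the heel (x = -60 mm) to 2 mm at the toe (x = +60 mm): 8 mm thick 40 mm behind the toe. Friction keeps it where it is left
- wedge_toe (a point): middle of the wedge's thin end, 1 mm above the bench
- wedge_heel (a point): middle of the wedge's upright heel face (45 mm wide, 20 mm high), 10 mm above the bench: push here
- beaker: glass beaker, 60 mm across, 75 mm high; loose bystander, leave it alone; origin: centre of its underside
- wash_bottle: white plastic bottle, 64 mm across, 170 mm high; loose bystander, leave it alone; origin: centre of its underside
- amber_jar: amber glass jar with black lid, 56 mm across, 80 mm high; loose bystander, leave it alone; origin: centre of its underside
- weight: steel balance weight with a small knob, 34 mm across, 42 mm high; loose bystander, leave it alone; origin: centre of its underside
- scoop: steel laboratory spoon, 150 mm long, lying down; loose bystander, leave it alone; origin: centre of its underside
- carton: white carton, 70 x 45 mm, 110 mm high; loose bystander, leave it alone; origin: centre of its underside
- clamp_ring: aluminium ring lying flat, 60 mm across, 12 mm high; loose bystander, leave it alone; origin: centre of its underside
There are look-alikes about, which are no part of the job. There is more than one size of the wedge; the job needs the middle-sized.

How it is judged:
By the outcome, as a careful person would: the job done as asked, in the order asked, and still so for the second after the job is handed in, with the robot touching nothing.
It also fails if it takes over 51 s, if anything falls off the work surface, if the arm or the gripper's body presses on something with over 40 N, if the wrist force passes 120 N, or if a joint passes its speed limit or range.

## Working session

There is one attempt and no reset: what is moved stays moved. The work goes in short steps, Python scripts to look and compute and a tool call to move; the robot and the scene stay as the last step left them, time stands still between calls to the robot, and variables do not carry over. Pictures are saved under pics/ and viewed, at most 10 in all, crops included, and the job is handed in when it is done.

Besides the shell and the picture viewer there is one more tool, called after "Call:" as a command line: name --argument value ..., lists and objects as JSON in quotes. jog_arm: Moves the arm, as the interface text tells. Its arguments: {"type":"object","properties":{"slide":{"type":"array"},"turn":{"type":"array"},"jaw":{"type":"number"}},"required":["slide","turn"]}

```bash
mkdir -p pics; cat > h.py <<'E'
import numpy as np, cv2
from bench import ctrl
def ray(n,uv):
    p=ctrl.camera_params(n);K=np.array(p["K"]);T=np.array(p["cam_to_world"])
    d=np.linalg.inv(K)@np.array([uv[0],uv[1],1.]);d=T[:3,:3]@np.array([d[0],-d[1],-d[2]])
    return T[:3,3],d
def px2w(n,uv,z=0):
    o,d=ray(n,uv);return (o+d*(z-o[2])/d[2])
def w2px(n,P):
    p=ctrl.camera_params(n);K=np.array(p["K"]);T=np.array(p["cam_to_world"])
    c=T[:3,:3].T@(np.array(P,float)-T[:3,3]);v=K@np.array([c[0],-c[1],-c[2]]);return v[:2]/v[2]
def snap(n,f):
    a=ctrl.grab_frame(n);cv2.imwrite("pics/"+f,a[...,::-1]);return a
E
python3 - <<'E'
from h import *
for n in("side","top"):
    snap(n,n+"0.png");print(n,ctrl.camera_params(n))
print(ctrl.get_obs())
E
```

```text
side {'K': array([[466.21735683,   0.        , 318.18056947],
       [  0.        , 466.21735683, 237.65492036],
       [  0.        ,   0.        ,   1.        ]]), 'cam_to_world': array([[-7.23283886e-01,  5.28026509e-01, -4.45026321e-01,
         6.60456359e+01],
       [-6.90415283e-01, -5.40179872e-01,  4.81178183e-01,
         5.52456278e+02],
       [ 1.36805751e-02,  6.55281399e-01,  7.55260968e-01,
         9.36416710e+02],
       [ 0.00000000e+00,  0.00000000e+00,  0.00000000e+00,
         1.00000000e+00]])}
top {'K': array([[517.1506455 ,   0.        , 319.09297249],
       [  0.        , 517.1506455 , 236.80509789],
       [  0.        ,   0.        ,   1.        ]]), 'cam_to_world': array([[-8.60957894e-03,  9.97408367e-01, -7.14312583e-02,
         5.07530185e+02],
       [-9.99960795e-01, -8.73540398e-03, -1.44927605e-03,
        -2.00770872e+01],
       [-2.06950095e-03,  7.14159802e-02,  9.97444472e-01,
         1.12307954e+03],
       [ 0.00000000e+00,  0.00000000e+00,  0.00000000e+00,
         1.00000000e+00]])}
{'clock': 0.1, 'qpos': array([-1.36109258e+00,  3.59395787e-01,  1.51134055e+00,  8.42814426e-06,
        1.27249234e+00, -1.15105952e-01]), 'joint_velocities': array([-5.78449775e-05, -1.08610676e-04, -3.10935061e-03, -5.44623610e-04,
        7.36775828e-04, -6.79738470e-04]), 'tau': array([-1.28011852e-03, -5.28654242e+01, -2.79348832e+01, -2.28824456e-04,
        4.98072812e-03,  1.40037341e-05]), 'tcp_pos': array([ 191.32871033, -567.96772046,  196.25360503]), 'eef_rot': array([-3.13996838e+00, -1.95899552e-04,  3.24807055e-01]), 'wrist_force': array([-0.36721681,  0.32478603, -0.21832514]), 'moment': array([-0.02262962,  0.0407313 ,  0.0488012 ]), 'grip_force': 0.0, 'width': 1.0012014155614761}
```

View pics/top0.png

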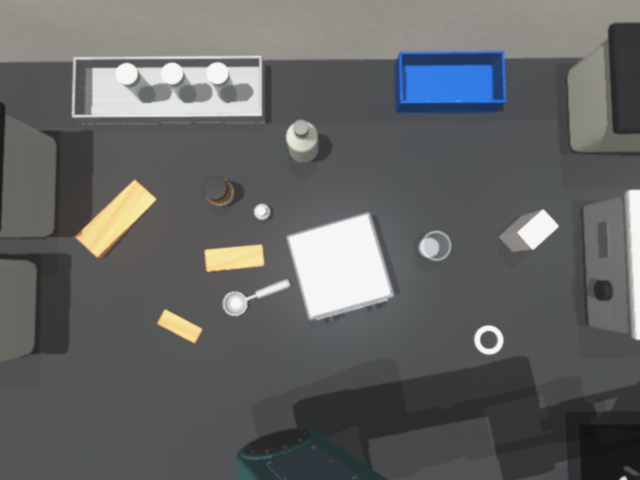

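View pics/side0.png

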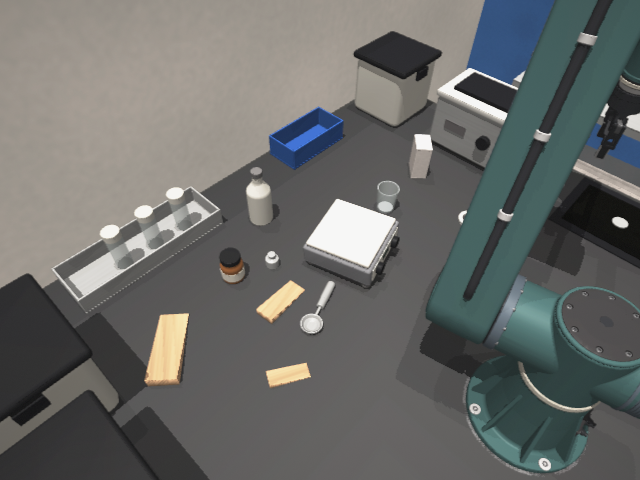

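Top view: wedge candidates are large at (116,218), medium at (234,258) and small at (180,326). The medium one fits, being middle-sized and next to the stirrer's +y side. The stirrer is at (340,266) with its knobs toward the bottom of the image, so the short foot is at the upper-left corner, near (290,237).

```bash
python3 - <<'E'
from h import *
out=[]
for n in("top","side"):
    a=cv2.imread(f"pics/{n}0.png");h=cv2.cvtColor(a,cv2.COLOR_BGR2HSV)
    m=cv2.inRange(h,(8,60,90),(28,255,255))
    cs=[c for c in cv2.findContours(m,0,1)[0] if cv2.contourArea(c)>150]
    for c in cs:
        r=cv2.minAreaRect(c);b=cv2.boxPoints(r);ap=cv2.approxPolyDP(c,2,True)[:,0]
        print(n,np.round(r[0]),cv2.contourArea(c),"poly",[(tuple(map(int,p)),np.round(px2w(n,p)[:2]).tolist()) for p in ap])
    if n=="top":
        w=cv2.inRange(h,(0,0,215),(180,40,255))
        for c in cv2.findContours(w,0,1)[0]:
            if cv2.contourArea(c)>4000:
                b=cv2.boxPoints(cv2.minAreaRect(c));print("plate",[(np.round(p).tolist(),np.round(px2w(n,p,90)[:2]).tolist()) for p in b])
t=cv2.imread("pics/top0.png")[190:330,190:400];s=cv2.imread("pics/side0.png")[190:350,240:420]
t=cv2.resize(t,(600,400),interpolation=3)[:, :400];s=cv2.resize(s,(400,400),interpolation=3)
cv2.imwrite("pics/c1.png",np.hstack([t,s]))
E
```

```text
top [179. 326.] 757.5 poly [((164, 309), [435.0, 317.0]), ((157, 324), [403.0, 332.0]), ((194, 343), [362.0, 252.0]), ((202, 328), [394.0, 235.0])]
top [234. 257.] 1300.0 poly [((262, 245), [571.0, 106.0]), ((205, 249), [564.0, 230.0]), ((205, 269), [520.0, 230.0]), ((216, 271), [516.0, 206.0]), ((262, 266), [526.0, 106.0])]
top [116. 218.] 2735.0 poly [((135, 179), [719.0, 385.0]), ((75, 235), [597.0, 514.0]), ((75, 238), [590.0, 513.0]), ((96, 257), [548.0, 467.0]), ((102, 257), [548.0, 454.0]), ((155, 201), [670.0, 340.0]), ((155, 197), [679.0, 340.0])]
plate [([287.0, 237.0], [582.0, 45.0]), ([368.0, 214.0], [627.0, -117.0]), ([391.0, 294.0], [466.0, -160.0]), ([310.0, 317.0], [423.0, 0.0])]
plate [([92.0, 63.0], [944.0, 445.0]), ([260.0, 63.0], [940.0, 100.0]), ([260.0, 115.0], [831.0, 100.0]), ([92.0, 115.0], [835.0, 442.0])]
side [288. 374.] 666.5 poly [((306, 363), [390.0, 233.0]), ((267, 370), [438.0, 302.0]), ((269, 386), [409.0, 323.0]), ((309, 377), [363.0, 251.0])]
side [166. 349.] 2235.0 poly [((187, 313), [676.0, 336.0]), ((159, 316), [715.0, 386.0]), ((144, 378), [610.0, 493.0]), ((148, 385), [591.0, 496.0]), ((179, 383), [548.0, 449.0])]
side [280. 300.] 889.0 poly [((303, 288), [532.0, 99.0]), ((290, 280), [572.0, 104.0]), ((256, 309), [569.0, 218.0]), ((257, 313), [559.0, 223.0]), ((271, 323), [516.0, 219.0]), ((297, 298), [522.0, 129.0])]
```

View pics/c1.png

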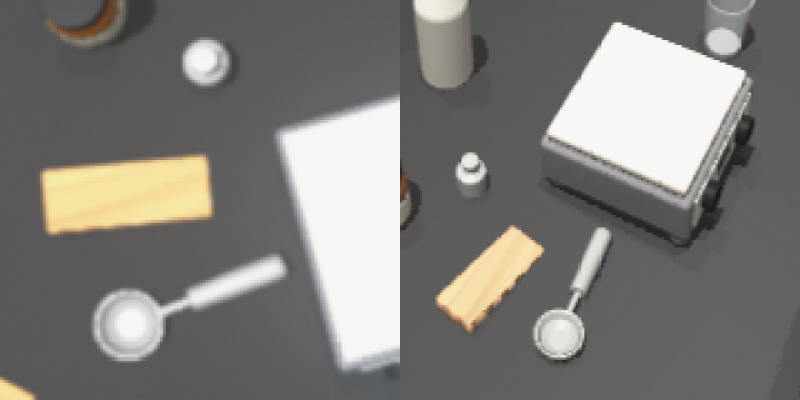

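The crop confirms it. The middle wedge's low toe is at px (262,255) facing the stirrer, and the thick heel is at px (205,259). I'll compute the geometry and start swinging across.

```bash
python3 - <<'E'
from h import *
tm=(px2w("top",(262.5,245),2)+px2w("top",(262.5,266.5),2))/2
hm=(px2w("top",(204.5,249),20)+px2w("top",(205.5,271),20))/2
print("toe",tm,"heel",hm)
P=np.array([px2w("top",p,94)[:2] for p in [(287,237),(368,214),(391,294),(310,317)]])
c=P.mean(0);ex=(P[0]+P[1]-P[2]-P[3]);y=np.arctan2(ex[1],ex[0]);d=np.array([np.cos(y+np.pi/4),np.sin(y+np.pi/4)])
o=c-7*d;f=o+106.6*d;print("stirrer",o,"yaw",y,"foot",f, "toe-foot",np.linalg.norm(tm[:2]-f))
for q in[(288,283),(235,303),(262,215),(219,198),(302,150)]:print(q,px2w("top",q,5)[:2])
E
```

```text
toe [547.7454802  104.60454012   2.        ] heel [539.10303313 225.25893195  20.        ]
stirrer [520.73997276 -63.72310317] yaw 0.2691348372772003 foot [573.36134855  28.98369707] toe-foot 79.84162207539418
(288, 283) [488.43090039  49.37917249]
(235, 303) [446.59961512 163.44844701]
(262, 215) [636.22498431 105.28817279]
(219, 198) [674.32519375 199.02474313]
(302, 150) [778.86494799  17.40513902]
```

Call:
jog_arm --slide '[[6, -0.3, 0], [6, -0.3, 0], [6, -0.3, 0], [6, -0.3, 0], [6, -0.3, 0], [6, -0.3, 0], [6, -0.3, 0], [6, -0.3, 0]]' --turn '[[0, 0, -0.1], [0, 0, -0.1], [0, 0, -0.1], [0, 0, -0.1], [0, 0, -0.1], [0, 0, -0.1], [0, 0, -0.1], [0, 0, -0.1]]' --jaw 0.15

```text
clock: 1.1
tcp_pos: [542.9, -256.6, 196.6]
eef_rot: [-3.141, -0.0, 1.128]
wrist_force: [-0.8, -0.6, -0.4]
width: 0.149
grip_force: 0.0
```

Call:
jog_arm --slide '[[6, -0.3, 0], [6, -0.3, 0], [6, -0.3, 0], [6, -0.3, 0], [6, -0.3, 0], [6, -0.3, 0], [6, -0.3, 0], [6, -0.3, 0]]' --turn '[[0, 0, -0.1], [0, 0, -0.1], [0, 0, -0.1], [0, 0, -0.1], [0, 0, -0.1], [0, 0, -0.1], [0, 0, -0.1], [0, 0, -0.1]]'

```text
clock: 2.1
tcp_pos: [562.9, 211.2, 196.6]
eef_rot: [-3.141, -0.0, 1.928]
wrist_force: [0.5, 0.2, -0.9]
width: 0.147
grip_force: 0.0
```

Call:
jog_arm --slide '[[0, 0, 0], [0, 0, 0], [4.7, -2.3, 0], [0, 0, 5], [0, 0, 5], [0, 0, 5], [0, 0, 3], [0, 0, 0.9]]' --turn '[[0, 0, 0.143], [0, 0, 0.143], [0, 0, 0], [0, 0, 0], [0, 0, 0], [0, 0, 0], [0, 0, 0], [0, 0, 0]]'

```text
clock: 3.1
tcp_pos: [535.2, 254.0, 5.7]
eef_rot: [-3.137, 0.001, 1.639]
wrist_force: [1.0, 1.0, 0.7]
width: 0.149
grip_force: 0.0
```

```bash
python3 - <<'E'
from h import *
a=snap("side","s1.png");b=snap("top","t1.png")
print(ctrl.get_obs()["tcp_pos"],ctrl.get_obs()["eef_rot"])
s=cv2.resize(a[220:360,200:375],(500,400),interpolation=3);t=cv2.resize(b[200:330,170:300],(300,300),interpolation=3)
o=np.zeros((400,800,3),np.uint8);o[:,:500]=s;o[:300,500:]=t;cv2.imwrite("pics/c2.png",o[...,::-1])
E
```

```text
[536.74756107 254.43530301   7.36520286] [-3.13990708e+00  3.45784345e-04  1.63876127e+00]
```

View pics/c2.png

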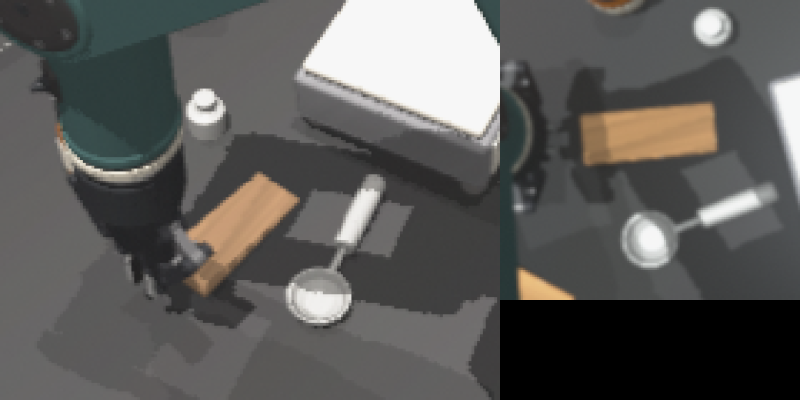

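Both fingers stand behind the heel, at crop px (560–575,130), and the toe is clear. I'll close the gap, then push while turning the wedge about 0.18 rad toward the foot.

Call:
jog_arm --slide '[[-0.4, 0, 0], [-0.4, 0, 0], [-0.4, 0, 0], [-0.4, 0, 0], [-0.4, 0, 0], [0, 0, 0]]' --turn '[[0, 0, 0], [0, 0, 0], [0, 0, 0], [0, 0, 0], [0, 0, 0], [0, 0, 0]]'

```text
clock: 3.95
tcp_pos: [538.6, 234.3, 8.0]
eef_rot: [-3.141, -0.0, 1.638]
wrist_force: [-0.5, 0.6, 0.3]
width: 0.151
grip_force: 0.0
```

Call:
jog_arm --slide '[[-0.5, -0.16, 0], [-0.5, -0.16, 0], [-0.5, -0.16, 0], [-0.5, -0.16, 0], [-0.5, -0.16, 0], [-0.5, -0.16, 0], [-0.5, -0.16, 0], [-0.5, -0.16, 0]]' --turn '[[0, 0, -0.022], [0, 0, -0.022], [0, 0, -0.022], [0, 0, -0.022], [0, 0, -0.022], [0, 0, -0.022], [0, 0, -0.022], [0, 0, -0.022]]'

```text
clock: 4.95
tcp_pos: [531.7, 193.0, 8.0]
eef_rot: [3.142, -0.0, 1.816]
wrist_force: [0.1, -0.2, 0.1]
width: 0.15
grip_force: 0.0
```

```bash
cat > m.py <<'E'
from h import *
import sys
k=sys.argv[1]
b=snap("top",f"t{k}.png");a=snap("side",f"s{k}.png")
o=ctrl.get_obs();print(o["clock"],o["tcp_pos"].round(1),o["eef_rot"].round(3),o["wrist_force"].round(1))
h=cv2.cvtColor(b,cv2.COLOR_RGB2HSV);m=cv2.inRange(h,(8,50,50),(28,255,255));m[:, :180]=0;m[:235]=0;m[300:]=0
c=max(cv2.findContours(m,0,1)[0],key=cv2.contourArea)
ap=cv2.approxPolyDP(c,2,True)[:,0];print([(p.tolist(),px2w("top",p,5)[:2].round().tolist()) for p in ap])
w=cv2.inRange(h,(0,0,150),(180,40,255));w[:,:270]=0;w[:200]=0;w[330:]=0;w[:,410:]=0
c=max(cv2.findContours(w,0,1)[0],key=cv2.contourArea);print("plate",cv2.boxPoints(cv2.minAreaRect(c)).round(1).tolist())
f=np.array([573.4,29,8]);print("foot px top",w2px("top",f).round(1),"side",w2px("side",f).round(1))
s=cv2.resize(a[220:340,250:400],(500,400),interpolation=3);t=cv2.resize(b[200:330,190:320],(300,300),interpolation=3)
z=np.zeros((400,800,3),np.uint8);z[:,:500]=s;z[:300,500:]=t;cv2.imwrite(f"pics/c{k}.png",z[...,::-1])
E
python3 m.py 3
```

```text
5.05 [531.7 192.7   8. ] [-3.141  0.     1.815] [0.  0.3 0.2]
[([262, 245], [571.0, 105.0]), ([220, 248], [565.0, 196.0]), ([223, 258], [543.0, 190.0]), ([222, 269], [520.0, 192.0]), ([262, 266], [525.0, 105.0])]
plate [[287.0, 234.89999389648438], [369.5, 211.3000030517578], [394.29998779296875, 297.8999938964844], [311.70001220703125, 321.5]]
foot px top [297.2 243.5] side [311.  260.5]
```

View pics/c3.png

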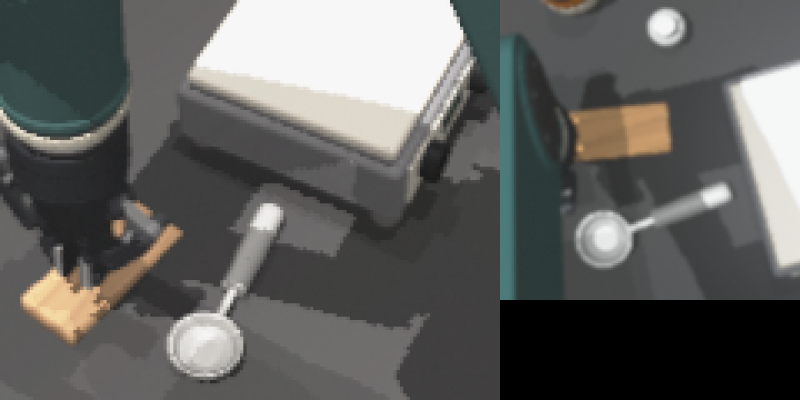

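The wedge has not moved: its toe corners are still at px (262,245) and (262,266). The fingers passed over it without contact, so their tips sit higher than I assumed at this opening. I'll lift, go back, shut the jaw and check the fingertips.

Call:
jog_arm --slide '[[0, 0, -3], [0, 0, -3], [0, 0, 0], [4, 0.5, 0], [3, 0.5, 0], [0, 0, 0], [0, 0, 0], [0, 0, 0]]' --turn '[[0, 0, 0], [0, 0, 0], [0, 0, 0.175], [0, 0, 0], [0, 0, 0], [0, 0, 0], [0, 0, 0], [0, 0, 0]]' --jaw 0

```text
clock: 6.05
tcp_pos: [536.6, 262.9, 67.9]
eef_rot: [-3.141, 0.0, 1.639]
wrist_force: [0.2, -0.1, 0.2]
width: -0.005
grip_force: 0.0
```

Call:
jog_arm --slide '[[0, 0, 3], [0, 0, 2], [0, 0, 1], [0, 0, 0]]' --turn '[[0, 0, 0], [0, 0, 0], [0, 0, 0], [0, 0, 0]]'

```text
clock: 6.55
tcp_pos: [536.5, 263.2, 7.6]
eef_rot: [-3.14, 0.0, 1.639]
wrist_force: [-0.7, -0.7, -0.2]
width: 0.0
grip_force: 0.0
```

```bash
python3 - <<'E'
from h import *
a=snap("side","s4.png");b=cv2.imread("pics/s3.png")[...,::-1]
o=ctrl.get_obs();P=o["tcp_pos"];print(P,o["eef_rot"],o["wrist_force"],o["width"],"tip px",w2px("side",P),"heel px",w2px("side",(539,225,10)),"s3 tip",w2px("side",(531.7,192.7,8)))
z=np.hstack([cv2.resize(i[260:350,220:310],(400,400),interpolation=3) for i in(b,a)]);cv2.imwrite("pics/c4.png",z[...,::-1])
E
```

```text
[537.07643572 263.54521361   8.23283434] [-3.14152802e+00 -6.57964418e-05  1.63933702e+00] [ 0.67697289 -0.05261996  0.82455857] -0.0032550382316610333 tip px [249.81608177 328.01533155] heel px [261.99609475 316.44557349] s3 tip [274.59050677 310.14524952]
```

View pics/c4.png

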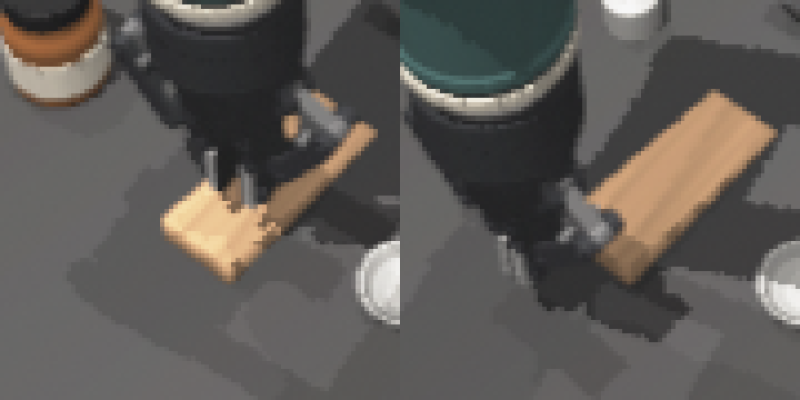

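With the jaw shut, the tip is right down at the bench at crop px (550,305), just behind the heel. I'll redo the approach and the turning push.

Call:
jog_arm --slide '[[-0.7, 0, 0.2], [-0.7, 0, 0], [-0.6, 0, 0], [-0.4, 0, 0], [-0.4, 0, 0]]' --turn '[[0, 0, 0], [0, 0, 0], [0, 0, 0], [0, 0, 0], [0, 0, 0]]'

```text
clock: 7.22
tcp_pos: [539.0, 235.6, 6.2]
eef_rot: [3.141, -0.0, 1.64]
wrist_force: [0.7, 0.7, -0.9]
width: 0.004
grip_force: 0.0
```

Call:
jog_arm --slide '[[-0.5, -0.16, 0], [-0.5, -0.16, 0], [-0.5, -0.16, 0], [-0.5, -0.16, 0], [-0.5, -0.16, 0], [-0.5, -0.16, 0], [-0.5, -0.16, 0], [-0.5, -0.16, 0]]' --turn '[[0, 0, -0.022], [0, 0, -0.022], [0, 0, -0.022], [0, 0, -0.022], [0, 0, -0.022], [0, 0, -0.022], [0, 0, -0.022], [0, 0, -0.022]]'

```text
clock: 8.22
tcp_pos: [532.0, 194.2, 6.0]
eef_rot: [3.142, -0.0, 1.817]
wrist_force: [-0.0, 0.4, 0.2]
width: -0.002
grip_force: 0.0
```

```bash
python3 m.py 5
```

```text
8.325 [531.9 194.    6. ] [-3.141 -0.     1.816] [ 0.2  0.8 -0.1]
[([262, 245], [571.0, 105.0]), ([219, 248], [565.0, 198.0]), ([222, 256], [548.0, 192.0]), ([220, 268], [522.0, 196.0]), ([222, 270], [518.0, 192.0]), ([262, 266], [525.0, 105.0])]
plate [[287.0, 234.89999389648438], [369.5, 211.3000030517578], [394.29998779296875, 297.8999938964844], [311.70001220703125, 321.5]]
foot px top [297.2 243.5] side [311.  260.5]
```

View pics/c5.png

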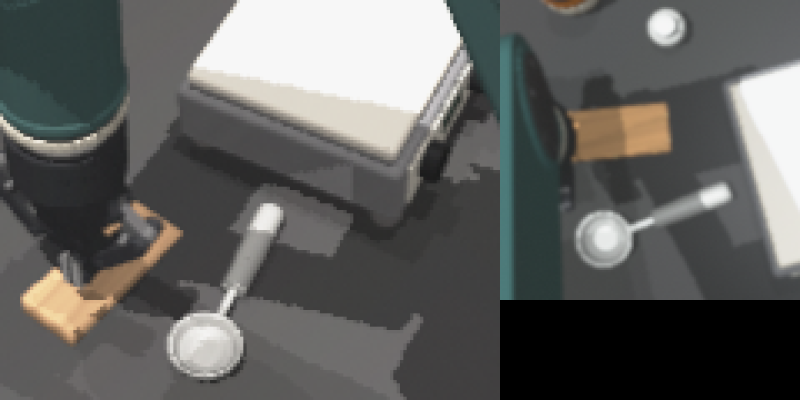

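The wedge still hasn't moved, and there is no force. The real fingertips must be higher than reported, so I'll lift, go back and feel for the bench behind the heel.

Call:
jog_arm --slide '[[0, 0, -3], [0, 0, -3], [0, 0, 0], [4, 0.5, 0], [3, 0.5, 0], [0, 0, 3], [0, 0, 3], [0, 0, 0]]' --turn '[[0, 0, 0], [0, 0, 0], [0, 0, 0.175], [0, 0, 0], [0, 0, 0], [0, 0, 0], [0, 0, 0], [0, 0, 0]]'

```text
clock: 9.32
tcp_pos: [534.8, 264.4, 4.0]
eef_rot: [-3.137, 0.001, 1.641]
wrist_force: [0.1, -0.1, 0.4]
width: -0.002
grip_force: 0.0
```

Call:
jog_arm --slide '[[0, 0, 0.2], [0, 0, 0.2], [0, 0, 0.2], [0, 0, 0]]' --turn '[[0, 0, 0], [0, 0, 0], [0, 0, 0], [0, 0, 0]]'

```text
clock: 9.82
tcp_pos: [537.3, 265.1, 0.4]
eef_rot: [3.141, -0.0, 1.641]
wrist_force: [-0.7, 0.3, 0.5]
width: 0.001
grip_force: 0.0
```

```bash
python3 - <<'E'
from h import *
a=snap("side","s6.png");o=ctrl.get_obs();P=o["tcp_pos"];print(P,o["wrist_force"])
t=w2px("side",P);i=a[265:355,215:305];i=np.clip(i.astype(float)*2.2,0,255).astype(np.uint8)
i=cv2.resize(i,(600,600),interpolation=3)
for z,c in((0,(255,0,0)),(20,(0,255,0))):
    u=w2px("side",(P[0],P[1],P[2]+z));cv2.drawMarker(i,tuple(int(v) for v in((u-np.array([215,265]))*600/90)),c,0,14)
cv2.imwrite("pics/c6.png",i[...,::-1])
E
```

```text
[5.37224465e+02 2.65082178e+02 3.23642621e-01] [ 0.84092174 -1.11348546 -0.7029748 ]
```

View pics/c6.png

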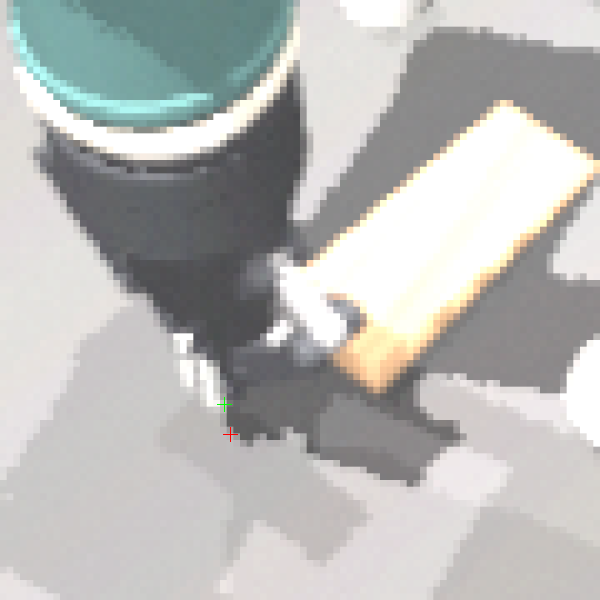

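The bench is lit where the tip should be, near px (205,425). The pale pads end near the green mark, about 20 mm higher than reported. There's no bench contact at reported z=0.3 either, so I'll keep feeling downward in small steps.

Call:
jog_arm --slide '[[0, 0, 0.2], [0, 0, 0.2], [0, 0, 0.2], [0, 0, 0]]' --turn '[[0, 0, 0], [0, 0, 0], [0, 0, 0], [0, 0, 0]]'

```text
clock: 10.38
tcp_pos: [536.9, 265.0, -6.3]
eef_rot: [-3.141, 0.0, 1.641]
wrist_force: [-0.3, -0.6, 0.3]
width: -0.005
grip_force: 0.0
```

Call:
jog_arm --slide '[[0, 0, 0.2], [0, 0, 0.2], [0, 0, 0.1], [0, 0, 0]]' --turn '[[0, 0, 0], [0, 0, 0], [0, 0, 0], [0, 0, 0]]'

```text
clock: 10.88
tcp_pos: [537.0, 265.0, -11.1]
eef_rot: [-3.141, -0.0, 1.641]
wrist_force: [0.2, 0.6, -0.6]
width: -0.003
grip_force: 0.0
```

Call:
jog_arm --slide '[[0, 0, 0.2], [0, 0, 0.1], [0, 0, 0]]' --turn '[[0, 0, 0], [0, 0, 0], [0, 0, 0]]'

```text
clock: 11.25
tcp_pos: [537.0, 265.0, -14.1]
eef_rot: [-3.141, -0.0, 1.641]
wrist_force: [-0.4, 0.4, -1.1]
width: -0.002
grip_force: 0.0
```

Call:
jog_arm --slide '[[0, 0, 0.2], [0, 0, 0]]' --turn '[[0, 0, 0], [0, 0, 0]]'

```text
clock: 11.5
tcp_pos: [537.0, 265.0, -16.1]
eef_rot: [-3.141, -0.0, 1.641]
wrist_force: [0.4, 0.4, 0.8]
width: -0.002
grip_force: 0.0
```

Call:
jog_arm --slide '[[0, 0, 0.2], [0, 0, 0]]' --turn '[[0, 0, 0], [0, 0, 0]]'

```text
clock: 11.75
tcp_pos: [536.9, 265.0, -18.1]
eef_rot: [-3.141, -0.0, 1.641]
wrist_force: [-0.3, 0.1, -0.5]
width: 0.002
grip_force: 0.0
```

Call:
jog_arm --slide '[[0, 0, 0.15], [0, 0, 0]]' --turn '[[0, 0, 0], [0, 0, 0]]'

```text
clock: 12.0
tcp_pos: [537.0, 265.0, -19.6]
eef_rot: [-3.141, -0.0, 1.641]
wrist_force: [0.1, 0.5, -0.0]
width: -0.001
grip_force: 0.0
```

Call:
jog_arm --slide '[[0, 0, 0.15], [0, 0, 0]]' --turn '[[0, 0, 0], [0, 0, 0]]'

```text
clock: 12.25
tcp_pos: [536.9, 265.0, -21.1]
eef_rot: [-3.141, -0.0, 1.641]
wrist_force: [0.0, 0.7, -0.6]
width: 0.001
grip_force: 0.0
```

Call:
jog_arm --slide '[[0, 0, 0.15], [0, 0, 0]]' --turn '[[0, 0, 0], [0, 0, 0]]'

```text
clock: 12.5
tcp_pos: [537.0, 265.0, -22.6]
eef_rot: [-3.141, -0.0, 1.641]
wrist_force: [-0.8, 0.6, -0.7]
width: -0.003
grip_force: 0.0
```

```bash
python3 - <<'E'
from h import *
a=snap("side","s7.png");b=snap("top","t7.png");o=ctrl.get_obs();P=o["tcp_pos"];print(P,o["wrist_force"],o["tau"].round(2),o["clock"])
def crop(a,n,x,y,w,S,pts):
    i=np.clip(a[y:y+w,x:x+w].astype(float)*2.6,0,255).astype(np.uint8);i=cv2.resize(i,(S,S),interpolation=3)
    for p,c in pts:
        u=(w2px(n,p)-np.array([x,y]))*S/w;cv2.drawMarker(i,tuple(int(v) for v in u),c,0,12)
    return i
pt=[((P[0],P[1],0),(255,0,0)),((P[0],P[1],20),(0,255,0))]
z=np.hstack([crop(a,"side",205,265,90,500,pt),np.vstack([crop(b,"top",160,210,100,300,pt),np.zeros((200,300,3),np.uint8)])])
cv2.imwrite("pics/c7.png",z[...,::-1])
E
```

```text
[537.07642292 265.04461707 -22.46545495] [-0.59981682  0.40242948  0.20020005] [  0.   -58.65 -17.46   0.     0.    -0.  ] 12.6
```

View pics/c7.png

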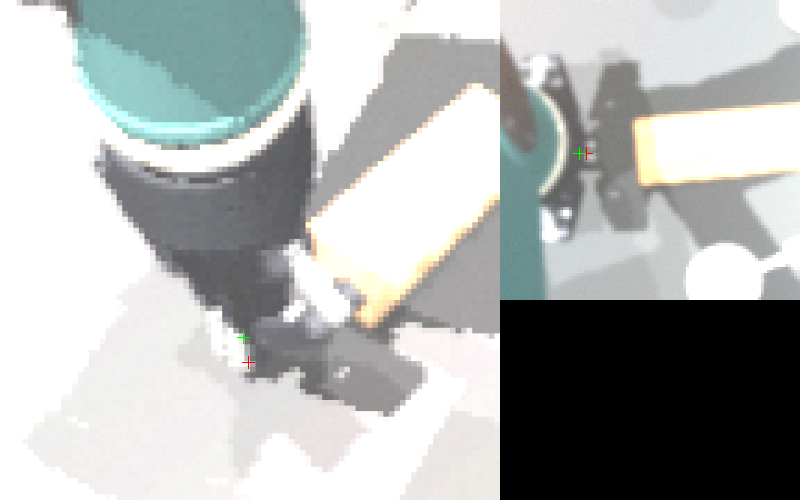

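The pads' lower end is now at crop px (243,372), right by the bench-level mark at (248,362). So the fingers end about 22 mm short of the reported TCP, while x and y agree. I'll raise 2 mm and push from here.

Call:
jog_arm --slide '[[-0.7, 0, -0.2], [-0.7, 0, 0], [-0.6, 0, 0], [-0.4, 0, 0], [-0.4, 0, 0], [-0.4, 0, 0], [0, 0, 0]]' --turn '[[0, 0, 0], [0, 0, 0], [0, 0, 0], [0, 0, 0], [0, 0, 0], [0, 0, 0], [0, 0, 0]]'

```text
clock: 13.48
tcp_pos: [539.3, 232.9, -20.5]
eef_rot: [-3.142, -0.0, 1.641]
wrist_force: [-0.8, 0.1, 0.1]
width: 0.001
grip_force: 0.0
```

```bash
python3 m.py 8
```

```text
13.575 [539.3 233.2 -20.5] [ 3.142 -0.     1.641] [-0.3  0.6 -0.6]
[([263, 245], [571.0, 103.0]), ([206, 249], [563.0, 227.0]), ([207, 270], [518.0, 224.0]), ([263, 266], [525.0, 103.0])]
plate [[285.1000061035156, 235.60000610351562], [369.0, 211.10000610351562], [394.29998779296875, 297.70001220703125], [310.3999938964844, 322.20001220703125]]
foot px top [297.2 243.5] side [311.  260.5]
```

The toe has moved from column 262 to 263, so contact is made. Now the turning push.

Call:
jog_arm --slide '[[-0.5, -0.16, 0], [-0.5, -0.16, 0], [-0.5, -0.16, 0], [-0.5, -0.16, 0], [-0.5, -0.16, 0], [-0.5, -0.16, 0], [-0.5, -0.16, 0]]' --turn '[[0, 0, -0.025], [0, 0, -0.025], [0, 0, -0.025], [0, 0, -0.025], [0, 0, -0.025], [0, 0, -0.025], [0, 0, -0.025]]'

```text
clock: 14.45
tcp_pos: [533.3, 196.5, -20.5]
eef_rot: [3.142, -0.0, 1.817]
wrist_force: [0.5, 0.3, 0.2]
width: 0.001
grip_force: 0.1
```

```bash
python3 m.py 9
```

```text
14.55 [533.2 196.3 -20.5] [-3.141  0.     1.816] [ 0.3  0.8 -0.6]
[([277, 240], [581.0, 73.0]), ([224, 250], [561.0, 188.0]), ([222, 253], [554.0, 192.0]), ([225, 271], [515.0, 185.0]), ([232, 272], [513.0, 170.0]), ([281, 260], [538.0, 64.0])]
plate [[287.0, 234.89999389648438], [369.5, 211.3000030517578], [394.29998779296875, 297.8999938964844], [311.70001220703125, 321.5]]
foot px top [297.2 243.5] side [311.  260.5]
```

Call:
jog_arm --slide '[[-0.5, -0.06, 0], [-0.5, -0.06, 0], [-0.5, -0.06, 0], [-0.5, -0.06, 0], [-0.5, -0.06, 0], [-0.5, 0, 0]]' --turn '[[0, 0, -0.01], [0, 0, -0.01], [0, 0, -0.01], [0, 0, -0.01], [0, 0, -0.01], [0, 0, 0]]'

```text
clock: 15.3
tcp_pos: [538.5, 166.9, -20.5]
eef_rot: [-3.142, -0.0, 1.866]
wrist_force: [-0.8, -0.0, -0.3]
width: -0.002
grip_force: 0.1
```

```bash
python3 m.py 10
```

```text
15.4 [538.7 166.7 -20.4] [3.141 0.    1.865] [0.  0.4 0.1]
[([286, 235], [592.0, 53.0]), ([239, 247], [567.0, 155.0]), ([240, 269], [519.0, 153.0]), ([290, 256], [547.0, 45.0])]
plate [[284.79998779296875, 235.60000610351562], [369.20001220703125, 211.10000610351562], [394.29998779296875, 297.70001220703125], [309.8999938964844, 322.29998779296875]]
foot px top [297.2 243.5] side [311.  260.5]
```

The wedge axis now passes within about 1 mm of the foot's centre, with heading ψ≈0.25. About 50 mm is left to push, so I go straight on and watch the force.

Call:
jog_arm --slide '[[-0.4, 0, 0], [-0.4, 0, 0], [-0.4, 0, 0], [-0.4, 0, 0]]' --turn '[[0, 0, 0.02], [0, 0, 0.02], [0, 0, 0], [0, 0, 0]]'

```text
clock: 15.9
tcp_pos: [542.5, 152.3, -20.5]
eef_rot: [-3.142, -0.001, 1.825]
wrist_force: [-1.6, 4.1, 0.6]
width: -0.001
grip_force: 2.2
```

Call:
jog_arm --slide '[[-0.4, 0, 0], [-0.4, 0, 0], [-0.3, 0, 0], [-0.3, 0, 0]]' --turn '[[0, 0, 0], [0, 0, 0], [0, 0, 0], [0, 0, 0]]'

```text
clock: 16.4
tcp_pos: [546.2, 138.1, -20.5]
eef_rot: [-3.142, -0.0, 1.826]
wrist_force: [-1.7, 4.1, 0.4]
width: -0.002
grip_force: 2.1
```

```bash
python3 m.py 11
```

```text
16.5 [546.4 137.6 -20.5] [-3.142  0.     1.826] [-0.3  1.3  0.2]
[([287, 236], [590.0, 51.0]), ([256, 243], [575.0, 118.0]), ([256, 264], [530.0, 118.0]), ([290, 257], [544.0, 45.0])]
plate [[286.29998779296875, 236.10000610351562], [370.70001220703125, 211.89999389648438], [395.5, 298.6000061035156], [311.1000061035156, 322.70001220703125]]
foot px top [297.2 243.5] side [311.  260.5]
```

The stirrer has started to rise and the push is 1.5–4 N. I continue carefully.

Call:
jog_arm --slide '[[-0.3, 0, 0], [-0.3, 0, 0], [-0.3, 0, 0], [-0.3, 0, 0]]' --turn '[[0, 0, 0], [0, 0, 0], [0, 0, 0], [0, 0, 0]]'

```text
clock: 17.0
tcp_pos: [549.3, 126.5, -20.5]
eef_rot: [-3.142, -0.0, 1.826]
wrist_force: [-0.6, 3.5, 0.9]
width: 0.001
grip_force: 2.0
```

```bash
cat > lv.py <<'E'
from h import *
from scipy.spatial.transform import Rotation as R
import sys
k=sys.argv[1]
o=ctrl.get_obs();print(o["clock"],o["tcp_pos"].round(1),o["wrist_force"].round(2))
yaw=.269;O=np.array([520.7,-63.7,0]);d=yaw+np.pi/4
ax=np.array([-np.sin(d),np.cos(d),0])   # tilt +angle lowers +diag
C=[(84,84),(84,-84),(-84,-84),(-84,84)]
def pts(t): return [O+(R.from_rotvec(ax*t)*R.from_euler('z',yaw)).apply((x,y,94)) for x,y in C]
for n in("side","top"):
    cur=snap(n,f"{n}{k}.png");ref=cv2.imread(f"pics/{n}0.png")[...,::-1]
    p0=np.array([w2px(n,p) for p in pts(.075)],np.float32);p1=np.array([w2px(n,p) for p in pts(0)])
    g=[cv2.cvtColor(np.ascontiguousarray(i),cv2.COLOR_RGB2GRAY) for i in(ref,cur)]
    q0=cv2.cornerSubPix(g[0],p0.reshape(-1,1,2).copy(),(5,5),(-1,-1),(3,50,.01)).reshape(-1,2)
    q1=cv2.cornerSubPix(g[1],q0.reshape(-1,1,2).copy(),(5,5),(-1,-1),(3,50,.01)).reshape(-1,2)
    for i in range(4):print(n,C[i],"model/ref",p0[i].round(),q0[i].round(1),"moved",(q1[i]-q0[i]).round(2),"level expects",(p1[i]-p0[i]).round(2))
E
python3 lv.py 12
```

```text
17.0 [549.3 126.5 -20.5] [-0.63  3.51  0.9 ]
side (84, 84) model/ref [303. 242.] [304.7 243.5] moved [ 1.76 -3.98] level expects [ 2.67 -3.08]
side (84, -84) model/ref [335. 197.] [336.6 198. ] moved [ 2.09 -0.66] level expects [ 2.58 -0.59]
side (-84, -84) model/ref [396. 217.] [395.6 218.7] moved [0. 0.] level expects [2.26 1.8 ]
side (-84, 84) model/ref [368. 267.] [367.4 268.9] moved [ 2.87 -2.39] level expects [ 2.91 -0.76]
top (84, 84) model/ref [287. 237.] [286.7 236. ] moved [3.83 1.24] level expects [2.64 1.3 ]
top (84, -84) model/ref [368. 213.] [368.5 212.5] moved [2.3  1.16] level expects [3.1  1.69]
top (-84, -84) model/ref [392. 295.] [392.6 295. ] moved [2.07 0.85] level expects [2.67 1.65]
top (-84, 84) model/ref [310. 318.] [308.9 318.5] moved [ 3.52 -0.92] level expects [3.12 1.76]
```

About 70–80% of the levelling is done and the estimate is about 12 mm left. On in finer steps, looking for the force rise.

Call:
jog_arm --slide '[[-0.2, 0, 0], [-0.2, 0, 0], [-0.2, 0, 0]]' --turn '[[0, 0, 0], [0, 0, 0], [0, 0, 0]]'

```text
clock: 17.48
tcp_pos: [550.7, 120.8, -20.5]
eef_rot: [-3.142, -0.0, 1.826]
wrist_force: [-1.6, 3.2, 0.5]
width: -0.001
grip_force: 1.9
```

Call:
jog_arm --slide '[[-0.1, 0, 0], [-0.1, 0, 0]]' --turn '[[0, 0, 0], [0, 0, 0]]'

```text
clock: 17.73
tcp_pos: [551.2, 119.1, -20.5]
eef_rot: [-3.142, -0.0, 1.826]
wrist_force: [-2.0, 5.5, 1.5]
width: 0.002
grip_force: 2.7
```

```bash
python3 lv.py 13
```

```text
17.725 [551.2 119.1 -20.5] [-2.02  5.53  1.5 ]
side (84, 84) model/ref [303. 242.] [304.7 243.5] moved [ 2.54 -4.9 ] level expects [ 2.67 -3.08]
side (84, -84) model/ref [335. 197.] [336.6 198. ] moved [ 2.4  -0.69] level expects [ 2.58 -0.59]
side (-84, -84) model/ref [396. 217.] [395.6 218.7] moved [0. 0.] level expects [2.26 1.8 ]
side (-84, 84) model/ref [368. 267.] [367.4 268.9] moved [ 3.04 -2.51] level expects [ 2.91 -0.76]
top (84, 84) model/ref [287. 237.] [286.7 236. ] moved [4.45 1.5 ] level expects [2.64 1.3 ]
top (84, -84) model/ref [368. 213.] [368.5 212.5] moved [2.8  1.57] level expects [3.1  1.69]
top (-84, -84) model/ref [392. 295.] [392.6 295. ] moved [1.97 1.16] level expects [2.67 1.65]
top (-84, 84) model/ref [310. 318.] [308.9 318.5] moved [ 3.97 -0.75] level expects [3.12 1.76]
```

Call:
jog_arm --slide '[[-0.1, 0, 0]]' --turn '[[0, 0, 0]]'

```text
clock: 17.95
tcp_pos: [551.3, 118.3, -20.5]
eef_rot: [-3.141, -0.001, 1.826]
wrist_force: [-1.5, 7.2, 0.7]
width: 0.001
grip_force: 3.3
```

```bash
python3 lv.py 14
```

```text
17.95 [551.3 118.3 -20.5] [-1.51  7.18  0.7 ]
side (84, 84) model/ref [303. 242.] [304.7 243.5] moved [ 2.6  -4.97] level expects [ 2.67 -3.08]
side (84, -84) model/ref [335. 197.] [336.6 198. ] moved [ 2.5  -0.75] level expects [ 2.58 -0.59]
side (-84, -84) model/ref [396. 217.] [395.6 218.7] moved [0. 0.] level expects [2.26 1.8 ]
side (-84, 84) model/ref [368. 267.] [367.4 268.9] moved [0. 0.] level expects [ 2.91 -0.76]
top (84, 84) model/ref [287. 237.] [286.7 236. ] moved [4.5  1.46] level expects [2.64 1.3 ]
top (84, -84) model/ref [368. 213.] [368.5 212.5] moved [2.84 1.63] level expects [3.1  1.69]
top (-84, -84) model/ref [392. 295.] [392.6 295. ] moved [2.   1.14] level expects [2.67 1.65]
top (-84, 84) model/ref [310. 318.] [308.9 318.5] moved [ 4.02 -0.7 ] level expects [3.12 1.76]
```

The force rose from about 3.5 N to 7.3 N and the plate's motion has flattened out, so the far foot is down. I stop and withdraw straight back, then up.

Call:
jog_arm --slide '[[0.3, 0, 0], [1, 0, 0], [3, 0, 0], [3, 0, 0], [0, 0, -4], [0, 0, -6], [0, 0, -6], [0, 0, 0]]' --turn '[[0, 0, 0], [0, 0, 0], [0, 0, 0], [0, 0, 0], [0, 0, 0], [0, 0, 0], [0, 0, 0], [0, 0, 0]]'

```text
clock: 19.05
tcp_pos: [537.2, 189.8, 144.8]
eef_rot: [3.131, 0.001, 1.826]
wrist_force: [-0.2, 0.5, -0.7]
width: 0.004
grip_force: 0.0
```

```bash
python3 lv.py 15; python3 - <<'E'
import cv2,numpy as np
a=cv2.imread("pics/side15.png")[170:340,230:430];b=cv2.imread("pics/top15.png")[180:340,170:420]
z=np.zeros((400,800,3),np.uint8);z[:340,:400]=cv2.resize(a,(400,340),interpolation=3);z[:256,400:]=cv2.resize(b,(400,256),interpolation=3);cv2.imwrite("pics/c15.png",z)
E
```

```text
19.05 [537.2 189.8 144.8] [-0.18  0.45 -0.72]
side (84, 84) model/ref [303. 242.] [304.7 243.5] moved [ 3.17 -3.5 ] level expects [ 2.67 -3.08]
side (84, -84) model/ref [335. 197.] [336.6 198. ] moved [ 2.51 -0.78] level expects [ 2.58 -0.59]
side (-84, -84) model/ref [396. 217.] [395.6 218.7] moved [2.59 2.5 ] level expects [2.26 1.8 ]
side (-84, 84) model/ref [368. 267.] [367.4 268.9] moved [0. 0.] level expects [ 2.91 -0.76]
top (84, 84) model/ref [287. 237.] [286.7 236. ] moved [4.37 1.76] level expects [2.64 1.3 ]
top (84, -84) model/ref [368. 213.] [368.5 212.5] moved [2.82 1.61] level expects [3.1  1.69]
top (-84, -84) model/ref [392. 295.] [392.6 295. ] moved [1.99 1.13] level expects [2.67 1.65]
top (-84, 84) model/ref [310. 318.] [308.9 318.5] moved [2.   1.91] level expects [3.12 1.76]
```

View pics/c15.png

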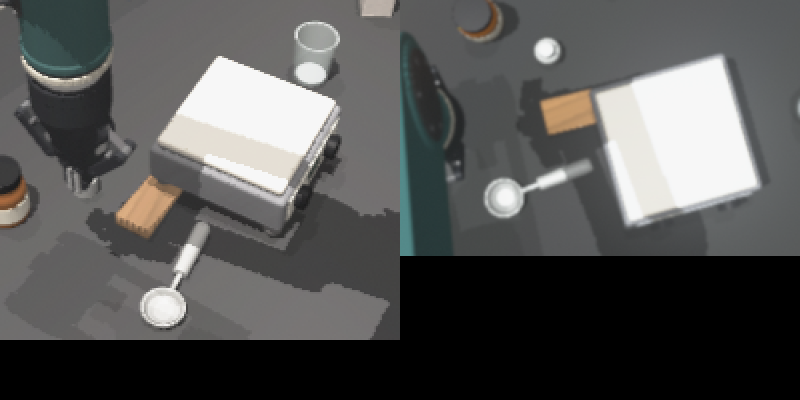

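The wedge is under the short foot, with its heel at crop px (540–560,115) in the top view. The plate matches the predicted level pose within about a pixel, the bystanders are in place and the hand is clear. I'm handing in.

```bash
python3 -c "
from bench import ctrl
print(ctrl.finish_job())"
```

```text
the job is handed in; nothing more can be done
None
```

I pushed the wedge under the short foot and stopped when the push rose from about 3.5 to 7.3 N; the plate then matched its predicted level position to within about 2 pixels, nothing else appeared to have moved, the hand was clear, and I handed the job in at about 19 s (the result was not reported back).

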